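# Hang the dipping baskets nested on the stand's arm

### The arm

A 6-joint arm with a two-finger parallel gripper is mounted at the origin on a cart in front of the work surface, level with it; the furniture and walls round the work are solid. World frame = base frame: x ahead of the robot, y to its left, z up, the work surface at z = 0. Lengths are in m, angles in rad, forces in N, time in s.
With the tool pointing down it reaches from about 0.3 to 1 m from the base axis. Payload 5.1 kg.
Tool frame: the origin (TCP) lies midway between the tips of the shut fingers; the grasp point (between the pads) lies 19 mm behind it; z points along the fingers, y is the line along which they close (so a half turn about z gives the same grasp; the last joint's range is limited). The gripper opens to 95 mm and grips with 3 to 60 N. Pads are 20 mm wide; open, the fingers measure 119 mm over their backs; the gripper's body (75 mm by 180 mm) begins 59 mm behind the grasp point.
Start: joints at [-1.335, 0.124, 1.65, -0, 1.367, -0.083], TCP at [0.204, -0.617, 0.215] pointing down, gripper open.
Joint ranges: [-2.61, 2.61], [-1.02, 2.33], [0.03, 2.71], [-1.35, 4.49], [0.32, 2.68], [-2.91, 2.91]. Speed limits (rad/s): [2.57, 2.57, 3.14, 3.14, 3.14, 3.14].

### API

Orientations are given as a unit quaternion [w, x, y, z].
In Python, from bench import reach, servo_line, movej, move_gripper, sleep, solve_ik, snapshot, MotionError, close_job, get_t, get_joint_positions, get_dq, get_joint_torque, get_tcp_pos, get_eef_rot, get_force, get_torque, get_finger_gap, get_grip_force gives the robot as it stands. Calls block until the motion is done:
- reach(position, orientation): joint-space move of the TCP to a pose.
- servo_line(position, ori=None, vel=0.15): straight line of the TCP; ori=None keeps the orientation; vel is the mean speed in m/s.
- movej(angles): joint-space move.
- move_gripper(opening, strength=None): finger opening in m; strength is the grip in N (None keeps the last); returns when the fingers have stopped.
- sleep(seconds).
- solve_ik(position, orientation): joint angles nearest the present ones, or None.
- snapshot(name): name is "side" or "top"; returns a dict with "img" (480x640x3 uint8, blue, green, red), "fov_y" (degrees; the focal length in pixels is half the picture's height over the tangent of half this angle, whatever the lens; pixels are square), "cx", "cy" (the principal point, pixels), "k1" (the pictures are not rectified: a ray, as slopes to the right and down, at radius r is drawn at 1 + k1 r^2 times it, then the intrinsics apply), "extrinsics" (4x4, takes a point from camera to world coordinates). Camera axes: x right, y up, looking along -z (the intrinsics and any distortion apply to the point x, -y, -z); pixel columns grow to the right and rows downward; lengths in m; the calibration is good to about 2 mm. A picture is of the moment at which its call begins. There is no depth.
A pose or a line that the arm cannot do raises MotionError and nothing moves.
- close_job(): hands the job in; it is judged then, once.
Readings, each from a call of its own:
- get_t(): time.
- get_joint_positions(): joint angles.
- get_dq(): joint speeds.
- get_joint_torque(): joint torques, N m.
- get_tcp_pos(): TCP position.
- get_eef_rot(): TCP orientation.
- get_force(): force on the tool from outside, world axes, zero at the start.
- get_torque(): the same for the moment, N m.
- get_finger_gap(): finger opening in m.
- get_grip_force(): force on a finger pad.
Only numpy, scipy, OpenCV 4.12 (cv2) and the standard library are available. Lean on these libraries where they do the work, as an engineer would, in place of code of your own. Each camera call takes 0.05 s, during which the arm holds its last target. There are 200 camera calls.

### The job

Put the clean wire dipping baskets away on the arm of the retort stand, nested one inside the other: hang the largest first, then the medium one inside it, then the small one inside that. Set each hook down on the arm gently and slide it back along the arm until the first bears on the brass stop ring and each later one on the hook behind it, leaving no gap; boss head and ring are only finger-tight and their places are not measured, so feel for them and do not push them out of place. Do not disturb the beaker and the amber bottle.

Things in the scene. Friction and masses are not known exactly. Their poses are not given: they have to be found in the camera images.
- stand: retort stand, fixed: base plate top 16 mm above the bench, origin on the bench straight below its arm. The arm, a level steel bar 10 mm in diameter, lies along the stand's x at y = 0; its free end points to the stand's -x. Where it is clamped is NOT measured, feel for it: its top is 175 mm above the bench, give or take 12 mm, the stop ring's front face at x = +20 mm, give or take 14 mm
- post_top (a point): top centre of the stand's 12 mm post, 251 mm above the bench, at x = +100 mm, y = +26 mm in the stand's frame. The boss head on it holds the arm. 70 mm in front of the stop ring the arm's end turns up, to 14 mm above the arm's top: keep hooks 12 mm behind that bend
- bosshead (a joint): how far the aluminium boss head, with the arm, has slid down the post (m; 0 at the start, wherever it is clamped). It is only finger-tight: it carries the three baskets, but pushing down on the arm with more than about 14 N makes it slip
- stopring (a joint): how far the brass stop ring (21 mm in diameter, 12 mm long, with a small black screw on top) has slid back along the arm (m; 0 at the start, wherever it sits). Friction alone holds it: it slips at some 10 N. It keeps the baskets clear of the post
- beaker: loose glass beaker, 56 mm across, 69 mm tall, bystander; origin under its centre
- amber_bottle: loose brown reagent bottle with black cap, 48 mm across, 98 mm tall, bystander; origin under its centre
- large_grip (a point): centre of the blue grip on top of the large wire basket's handle: an upright tab 16 mm wide (basket's y), 8 mm thick (x), 20 mm high; pinch across y. It is 25 mm above the hook's underside and 145 mm above the basket's underside. Basket 120 mm (x) by 92 mm (y), 50 mm deep, 3 mm walls. The wire handle rises from the middle of the -y wall and turns in to the hook 56 mm above the rim
- large_hook (a point): middle of the underside of the large basket's hook, 70 mm above its rim; it will rest on the arm. Steel strip 10 mm long (x), bent into a channel 14 mm wide (y), open below; the free +y leg reaches 17 mm down. The arm must first come between hook and rim, from its free end (hook passing over the turned-up end) or from the +y side. Hooks that touch are 10 mm apart
- medium_grip (a point): centre of the blue grip on top of the medium wire basket's handle: an upright tab 16 mm wide (basket's y), 8 mm thick (x), 20 mm high; pinch across y. It is 56 mm above the hook's underside and 166 mm above the basket's underside. Basket 76 mm (x) by 66 mm (y), 40 mm deep, 3 mm walls. The wire handle rises from the middle of the -y wall and turns in to the hook 56 mm above the rim
- medium_hook (a point): middle of the underside of the medium basket's hook, 70 mm above its rim; it will rest on the arm. Steel strip 10 mm long (x), bent into a channel 14 mm wide (y), open below; the free +y leg reaches 17 mm down. The arm must first come between hook and rim, from its free end (hook passing over the turned-up end) or from the +y side. Hooks that touch are 10 mm apart
- small_grip (a point): centre of the blue grip on top of the small wire basket's handle: an upright tab 16 mm wide (basket's y), 8 mm thick (x), 20 mm high; pinch across y. It is 87 mm above the hook's underside and 187 mm above the basket's underside. Basket 32 mm (x) by 42 mm (y), 30 mm deep, 3 mm walls. The wire handle rises from the middle of the -y wall and turns in to the hook 56 mm above the rim
- small_hook (a point): middle of the underside of the small basket's hook, 70 mm above its rim; it will rest on the arm. Steel strip 10 mm long (x), bent into a channel 14 mm wide (y), open below; the free +y leg reaches 17 mm down. The arm must first come between hook and rim, from its free end (hook passing over the turned-up end) or from the +y side. Hooks that touch are 10 mm apart

How it is judged:
On the way, in this order (a step that is already met when the one before it is completed fails the run):
1. the large basket hangs on the arm with its hook against the stop ring, let go (z of large_hook in the frame of stopring between 0.001 and 0.009 m and y of large_hook in the frame of stopring between -0.006 and 0.006 m and x of large_hook in the frame of stopring between 0.012 and 0.017 m and angle between large_hook's own z axis and vertical below 0.2 rad and contact force between the fingers and large below 0.1 N), for 0.2 s.
2. the medium basket hangs on the arm with its hook against the large basket's hook, let go (all of step 1 and z of medium_hook in the frame of stopring between 0.001 and 0.009 m and y of medium_hook in the frame of stopring between -0.006 and 0.006 m and horizontal distance between medium_hook and large_hook below 0.013 m and angle between medium_hook's own z axis and vertical below 0.2 rad and contact force between the fingers and medium below 0.1 N), for 0.2 s.
3. the small basket hangs on the arm with its hook against the medium basket's hook, let go (all of step 2 and z of small_hook in the frame of stopring between 0.001 and 0.009 m and y of small_hook in the frame of stopring between -0.006 and 0.006 m and horizontal distance between small_hook and medium_hook below 0.013 m and angle between small_hook's own z axis and vertical below 0.2 rad and contact force between the fingers and small below 0.1 N), for 0.2 s.
At the end, for the whole second after the job is handed in: all three baskets hang nested from the arm by their hooks, released, at rest (under 0.05 m/s) and within 0.2 rad of level; each hook less than 3 mm from what is behind it: stop ring, large hook, medium hook; boss head and stop ring have slid less than 3 mm (all of step 3 and linear speed of each of large, medium, small below 0.05 m/s and value of joint each of bosshead, stopring below 0.003 m); the robot touches nothing.
It fails at once if the boss head was pushed down the post by more than 3 mm (value of joint bosshead above 0.003 m).
It fails at once if the stop ring was shoved back along the arm by more than 3 mm (value of joint stopring above 0.003 m).
It fails at once if a basket was let fall instead of being set down (faster than 0.3 m/s while out of the fingers) ((contact force between the fingers and large below 0.05 N and linear speed of large above 0.3 m/s) or (contact force between the fingers and medium below 0.05 N and linear speed of medium above 0.3 m/s) or (contact force between the fingers and small below 0.05 N and linear speed of small above 0.3 m/s)).
It fails at once if the beaker or the amber bottle was shifted by more than 30 mm or knocked over (distance of any of beaker, amber_bottle from where it was at the start of the episode above 0.03 m or angle between any of beaker, amber_bottle's own z axis and vertical above 0.5 rad).
It also fails if it takes over 72 s, if anything falls off the work surface, if the arm or the gripper's body presses on something with over 40 N, if the wrist force passes 120 N, or if a joint passes its speed limit or range.

## Working session

There is one attempt and no reset: what is moved stays moved. The work goes in short steps, each a Python script; the robot and the scene stay as the last script left them, time stands still between calls to the robot, and variables do not carry over. Pictures are saved under pics/ and viewed, at most 10 in all, crops included, and the job is handed in when it is done.

```bash
ls; mkdir -p pics
python3 - <<'E'
from bench import *
import cv2,numpy as np
for n in("side","top"):
    s=snapshot(n); cv2.imwrite(f"pics/{n}0.png",s["img"]); print(n,s["fov_y"],s["cx"],s["cy"],s["k1"]); print(np.round(s["extrinsics"],4).tolist())
print(get_t(),get_eef_rot(),get_force())
E
```

```text
pics
side 52.53500067927183 314.61900322782924 252.48736406738794 -0.015704522488304538
[[0.9908, 0.1062, -0.0839, 0.5093], [-0.1353, 0.7641, -0.6308, -0.2576], [-0.0029, 0.6363, 0.7714, 0.8069], [0.0, 0.0, 0.0, 1.0]]
top 48.871278517435286 328.5859474961329 246.72255370457225 -0.148704229478167
[[0.0274, 0.9918, -0.1246, 0.5017], [-0.9992, 0.0237, -0.0312, 0.2487], [-0.028, 0.1253, 0.9917, 1.0775], [0.0, 0.0, 0.0, 1.0]]
0.1 [-9.33961717e-04  9.87320753e-01  1.58735165e-01 -7.43130244e-05] [-0.39711659  0.32571283  0.12152737]
```

View pics/side0.png

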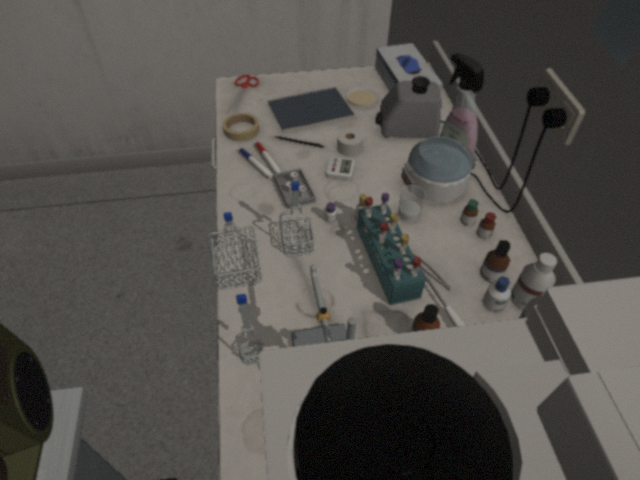

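View pics/top0.png

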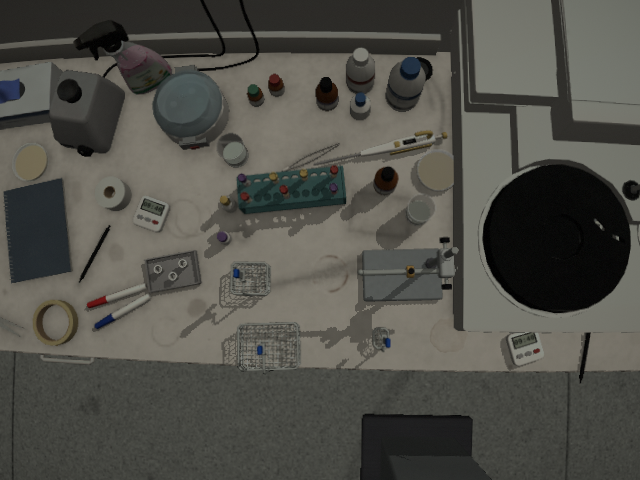

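The top view shows the stand with its arm from (360,272) to the ring at (410,271), and the post near (447,248). The grips are at (260,350), (237,272) and (387,342), with the beaker at (420,208) and the amber bottle at (386,180). I'll zoom in for the handle sides and the exact yaw.

```bash
cat > h.py <<'E'
from bench import *
import cv2,numpy as np
def ray(s,u,v):
    f=240/np.tan(np.radians(s["fov_y"])/2)
    d=np.array([(u-s["cx"])/f,(v-s["cy"])/f]); p=d.copy()
    for _ in range(20): p=d/(1+s["k1"]*(p@p))
    E=s["extrinsics"]; return E[:3,3],E[:3,:3]@np.array([p[0],-p[1],-1])
def onz(s,u,v,z):
    o,d=ray(s,u,v); return o+d*(z-o[2])/d[2]
def tri(sa,a,sb,b):
    o1,d1=ray(sa,*a);o2,d2=ray(sb,*b)
    t=np.linalg.lstsq(np.c_[d1,-d2],o2-o1,rcond=None)[0]
    p,q=o1+t[0]*d1,o2+t[1]*d2; return (p+q)/2,np.linalg.norm(p-q)
def blobs(img,lo,hi,amin=8):
    m=cv2.inRange(cv2.cvtColor(img,cv2.COLOR_BGR2HSV),lo,hi)
    n,_,st,c=cv2.connectedComponentsWithStats(m)
    return [(c[i].round(1).tolist(),st[i].tolist()) for i in range(1,n) if st[i,4]>=amin]
E
python3 - <<'E'
from h import *
S={n:snapshot(n) for n in("side","top")}
i=S["top"]["img"][220:380,200:480]; a=cv2.resize(i,None,fx=2.85,fy=2.85,interpolation=cv2.INTER_CUBIC)
cv2.imwrite("pics/tc.png",cv2.convertScaleAbs(a,alpha=1.4))
i=S["side"]["img"][170:370,200:380]; a=cv2.resize(i,None,fx=3,fy=3,interpolation=cv2.INTER_CUBIC)
cv2.imwrite("pics/sc.png",cv2.convertScaleAbs(a,alpha=1.6))
B={}
for n in S:
    print(n,[b for b in blobs(S[n]["img"],(105,150,60),(125,255,255))])
    print(" yel",[b for b in blobs(S[n]["img"],(10,130,90),(28,255,255))])
E
```

```text
side [([294.8, 185.1], [293, 183, 5, 6, 25]), ([227.8, 216.3], [225, 213, 6, 7, 31]), ([241.3, 298.7], [238, 295, 8, 8, 52])]
 yel [([322.9, 315.7], [318, 312, 11, 9, 50])]
top [([235.5, 272.6], [234, 269, 4, 8, 31]), ([103.6, 320.7], [95, 315, 18, 12, 69]), ([387.5, 342.2], [386, 338, 4, 9, 32]), ([259.5, 349.6], [257, 346, 5, 8, 32])]
 yel [([423.0, 132.2], [416, 131, 16, 4, 29]), ([396.7, 144.4], [395, 143, 4, 4, 14]), ([303.5, 172.7], [300, 170, 7, 6, 27]), ([272.6, 175.9], [270, 174, 6, 5, 21]), ([223.3, 199.3], [220, 197, 8, 6, 33]), ([409.3, 266.9], [407, 266, 7, 4, 15])]
```

View pics/tc.png

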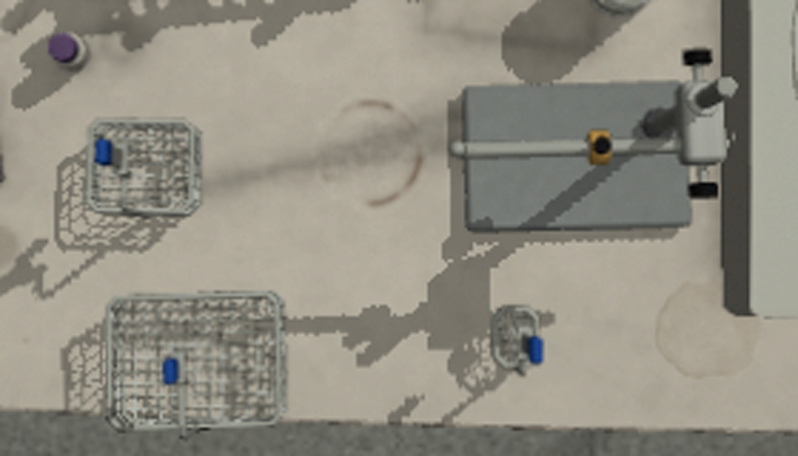

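View pics/sc.png

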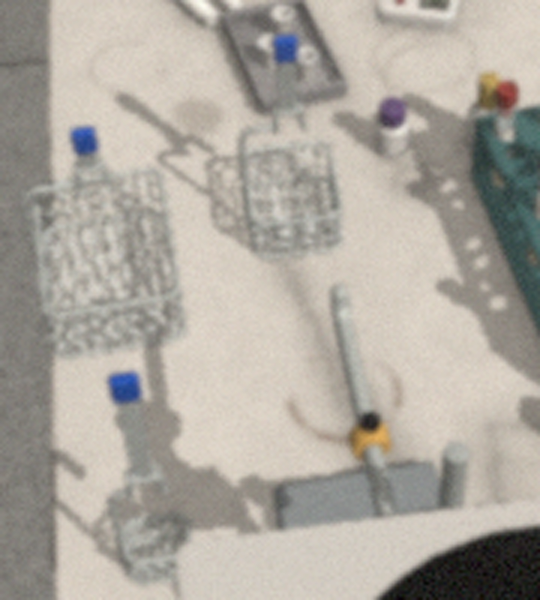

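The zoomed top view shows all three handles rising from the robot-side walls. The basket yaws already roughly match the stand, with stand +x = world −y and +y = world +x. In the crop, the arm runs from (458,148) to the ring at (600,147), and the post top is at (728,88). The side crop agrees with this. Next I'll turn these pixels into positions.

Run:
```python
from h import *
np.set_printoptions(precision=4,suppress=True)
t=snapshot("top");s=snapshot("side")
c=lambda x,y:(200+(x+.5)/2.85-.5,220+(y+.5)/2.85-.5)
d=lambda x,y:(200+(x+.5)/3-.5,170+(y+.5)/3-.5)
G={"large":((259.5,349.6),(227.8,216.3),.145),"medium":((235.5,272.6),(294.8,185.1),.166),"small":((387.5,342.2),(241.3,298.7),.187)}
for k,(a,b,z) in G.items(): print(k,*tri(t,a,s,b),onz(t,*a,z),onz(s,*b,z))
def yaw(p,q): v=q-p; return np.degrees(np.arctan2(v[0],-v[1]))
for k,z,P in (("L",.05,[(110,297),(282,292),(282,420),(112,425)]),("M",.04,[(93,120),(197,120),(198,212),(92,210)]),("S",.03,[(497,307),(537,307),(537,368),(497,368)]),("base",.016,[(465,87),(692,82),(692,228),(468,228)])):
    Q=np.array([onz(t,*c(*p),z) for p in P]); print(k,Q.mean(0),"sizes",[round(np.linalg.norm(Q[i]-Q[i-1]),4) for i in range(4)],"yaw",yaw(Q[0],Q[1]),yaw(Q[3],Q[2]))
print("post",*tri(t,c(730,87),s,d(456,450)))
print("post z",onz(t,*c(730,87),.251),onz(s,*d(456,450),.251))
e=onz(t,*c(458,148),.185);r=onz(t,*c(600,148),.17);print("end,ring",e,r,yaw(e,r))
print("end tri",*tri(t,c(456,148),s,d(340,290)),"screw tri",*tri(t,c(600,146),s,d(370,421)))
print("beaker",onz(t,420,208,.069),"amber",onz(t,386,180,.098))
# blue tab orientation
for n,(a,_,z) in G.items():
    m=cv2.inRange(cv2.cvtColor(t["img"],cv2.COLOR_BGR2HSV),(105,120,40),(125,255,255))
    M=np.zeros_like(m);x,y=map(int,a);M[y-10:y+10,x-10:x+10]=m[y-10:y+10,x-10:x+10]
    print(n,cv2.minAreaRect(cv2.findNonZero(M)))
```

```text
large [0.4324 0.3946 0.1439] 0.002360756655329849 [0.4337 0.3945 0.145 ] [0.4314 0.3936 0.145 ]
medium [0.5653 0.4387 0.1661] 0.002825428769613935 [0.5668 0.4387 0.166 ] [0.5639 0.4387 0.166 ]
small [0.4541 0.1739 0.1867] 0.0025395343921072056 [0.4554 0.174  0.187 ] [0.4529 0.1737 0.187 ]
L [0.4353 0.3921 0.05  ] sizes [np.float64(0.0869), np.float64(0.1182), np.float64(0.0863), np.float64(0.1162)] yaw 3.53002953007865 3.85272142335796
M [0.5664 0.4344 0.04  ] sizes [np.float64(0.0629), np.float64(0.0734), np.float64(0.0639), np.float64(0.0743)] yaw 1.487105230791308 0.6701495032659349
S [0.455  0.1736 0.03  ] sizes [np.float64(0.0418), np.float64(0.0276), np.float64(0.0418), np.float64(0.0275)] yaw 1.3512379102690122 1.3439511691345607
base [0.5825 0.1307 0.016 ] sizes [np.float64(0.0998), np.float64(0.1618), np.float64(0.1036), np.float64(0.1579)] yaw 2.631755204595034 1.2841190473783146
post [0.6035 0.0741 0.2532] 0.0019436903814892582
post z [0.6048 0.0735 0.251 ] [0.6029 0.0753 0.251 ]
end,ring [0.5726 0.2218 0.185 ] [0.5759 0.1355 0.17  ] 2.141626767358245
end tri [0.5716 0.223  0.1844] 0.0021989715798352255 screw tri [0.575  0.1375 0.1852] 0.0016018424911630033
beaker [0.7085 0.1047 0.069 ] amber [0.7552 0.1738 0.098 ]
large ((259.0, 350.0), (8.0, 4.0), 90.0)
medium ((236.0, 273.0), (8.0, 4.0), 90.0)
small ((387.0, 342.0), (8.0, 4.0), 90.0)
```

```bash
cat >> h.py <<'E'
np.set_printoptions(precision=4,suppress=True)
def Q(yaw):
    a=np.radians(90+yaw)/2; return [0,np.cos(a),np.sin(a),0]
YS=2.1
U=np.array([np.sin(np.radians(YS)),-np.cos(np.radians(YS)),0])   # stand +x
def armx(y): return .5755+(.1365-y)*np.tan(np.radians(YS))
def F(n=5):
    f=[]
    for _ in range(n): f.append(get_force()); sleep(.01)
    return np.mean(f,0)
def touch(step,i,thr,maxd,vel=.02):
    "small steps along vector step till force against it, axis dir -step, exceeds thr"
    d=np.array(step)/np.linalg.norm(step); f0=F(10)@d; n=int(maxd/np.linalg.norm(step)); p=np.array(get_tcp_pos())
    log=[]
    for k in range(n):
        p=p+step; servo_line(p.tolist(),vel=vel); f=f0-F(3)@d; log.append(round(float(f),1))
        if f>thr: break
    print("touch",log[-12:],"tcp",np.array(get_tcp_pos()),"t",get_t()); return log[-1]>thr
E
python3 - <<'E'
from h import *
t=snapshot("top");s=snapshot("side")
print("device corner",*tri(t,(456,330),s,(262,352)))
p=get_tcp_pos(); q=get_eef_rot()
servo_line([p[0],p[1],.45],vel=.4)
for w,y in (([.40,.05,.50],3.7),([.4324,.3946,.24],3.7)):
    print(solve_ik(w,Q(y)))
print(get_t(),F())
E
```

```text
device corner [0.4791 0.0647 0.2127] 0.0008774748708695911
[-0.009  -0.4427  1.6808 -0.      1.9035 -0.0736]
[ 0.648  -0.0325  1.7695 -0.      1.4047  0.5835]
1.1417 [ 0.4103  0.1954 -0.8664]
```

Run:
```python
from h import *
reach([.40,.05,.45],Q(3.7)); print(get_t())
reach([.4324,.3946,.25],Q(3.7)); print(get_t())
servo_line([.4324,.3946,.131],vel=.15)
f0=F()
move_gripper(.010,30); print("gap",get_finger_gap(),get_grip_force(),get_t(),"df",F()-f0)
servo_line([.4324,.3946,.160],vel=.08); print("lift df",F()-f0,get_torque(),get_finger_gap())
for n in("side",):
    cv2.imwrite("pics/l1.png",snapshot(n)["img"][120:420,180:580])
```

```text
3.65
5.1333
gap 0.015699734218707642 29.99980241060257 7.3333 df [-0.7527  0.1695 -0.5409]
lift df [-0.4433 -0.2072 -2.0257] [-0.0245 -0.1421 -0.079 ] 0.015912248343376303
```

View pics/l1.png

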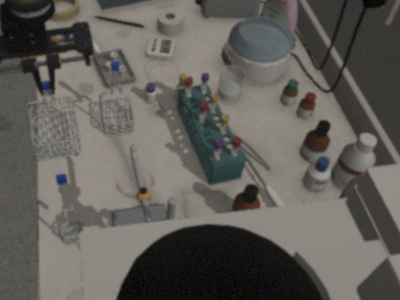

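```bash
sed -i 's/return .5755+/return .5750+/' h.py
python3 - <<'E'
from h import *
zh=.171+.040+.011
servo_line([.4324,.3946,zh],vel=.2)
servo_line([.4324,.31,zh],ori=Q(YS),vel=.2)
servo_line([armx(.31),.31,zh],vel=.2)
f0=F(20); print("t",get_t(),f0)
servo_line([armx(.166),.166,zh],vel=.12)
print("after pass",F()-f0)
servo_line([armx(.166),.166,.171+.022+.011],vel=.08); print(F()-f0)
print(touch(np.array([0,0,-.001]),0,1.5,.016))
E
```

```text
t 10.0167 [-0.2507  0.0508 -1.8423]
after pass [ 0.1476 -0.0527 -0.0674]
[ 0.5663  0.1916 -0.1089]
touch [-0.3, 0.3, 0.4, -0.7, 0.3, -0.8, -0.1, -0.1, -0.2, -0.6, 0.4, -0.1] tcp [0.574  0.166  0.1879] t 16.3083
False
```

```bash
sed -i 's/f=f0-F(3)@d/f=f0-F(4)@d/' h.py
python3 - <<'E'
from h import *
p0=np.array(get_tcp_pos())
touch(np.array([.0008,0,0]),0,1.8,.005); a=get_tcp_pos()[0]
servo_line(p0.tolist(),vel=.05)
touch(np.array([-.0008,0,0]),0,1.8,.005); b=get_tcp_pos()[0]
m=(a+b)/2; print("centre",m,"was",p0[0])
servo_line([m,p0[1],p0[2]],vel=.05)
touch(np.array([0,0,-.0008]),0,2.0,.012)
E
```

```text
touch [0.2, 2.6] tcp [0.5752 0.166  0.1879] t 16.9583
touch [0.2, -0.4, 0.3, 0.4, 2.8] tcp [0.5706 0.166  0.1881] t 18.7083
centre 0.5728829510485658 was 0.5739544305587065
touch [-0.2, 0.2, -0.1, 1.7, 7.0] tcp [0.5729 0.1661 0.1848] t 20.4583
```

```bash
sed -i 's/return .5750+/return .5739+/' h.py
python3 - <<'E'
from h import *
p=np.array(get_tcp_pos()); p[2]=.1858; servo_line(p.tolist(),vel=.03); print(F(8))
p=p+U*.010; servo_line(p.tolist(),vel=.04); print(F(8))
touch(U*.0006,0,2.0,.014); print(F(8))
E
```

```text
[ 0.3073 -0.0413 -0.7577]
[-0.2256  0.2917 -2.0562]
touch [-0.3, -0.5, -0.3, -0.4, -0.1, -0.3, -0.2, -0.2, -0.4, -0.3, 1.7, 4.6] tcp [0.5736 0.1472 0.1858] t 25.8583
[-0.1834  5.0902 -2.0841]
```

Run:
```python
from h import *
p=np.array(get_tcp_pos())-U*.0003; p[2]=.1853; servo_line(p.tolist(),vel=.02); print(F(8))
move_gripper(.05); sleep(.3); print(get_t(),F(8),get_grip_force())
servo_line([p[0],p[1],.30],vel=.2)
servo_line([.5653,.4387,.30],ori=Q(1.1),vel=.3)
T=snapshot("top");s=snapshot("side"); print(get_t())
for n,S in(("top",T),("side",s)): print(n,blobs(S["img"],(105,150,60),(125,255,255)))
a=cv2.resize(T["img"][200:380,330:480],None,fx=2.7,fy=2.7); b=cv2.resize(s["img"][200:380,220:370],None,fx=2.7,fy=2.7)
cv2.imwrite("pics/l2.png",cv2.convertScaleAbs(np.hstack([a,b])[:, :800],alpha=1.4))
```

```text
[-0.3103  2.7722 -0.8617]
27.3167 [-0.0796  0.2369 -0.3145] 0.0
29.3333
top [([405.8, 270.1], [404, 266, 5, 9, 36]), ([101.2, 322.3], [95, 318, 13, 10, 57]), ([387.5, 342.4], [386, 338, 4, 9, 33])]
side [([295.0, 185.2], [293, 183, 5, 6, 26]), ([241.5, 298.6], [238, 295, 8, 8, 55]), ([321.5, 299.3], [318, 296, 8, 8, 56])]
```

View pics/l2.png

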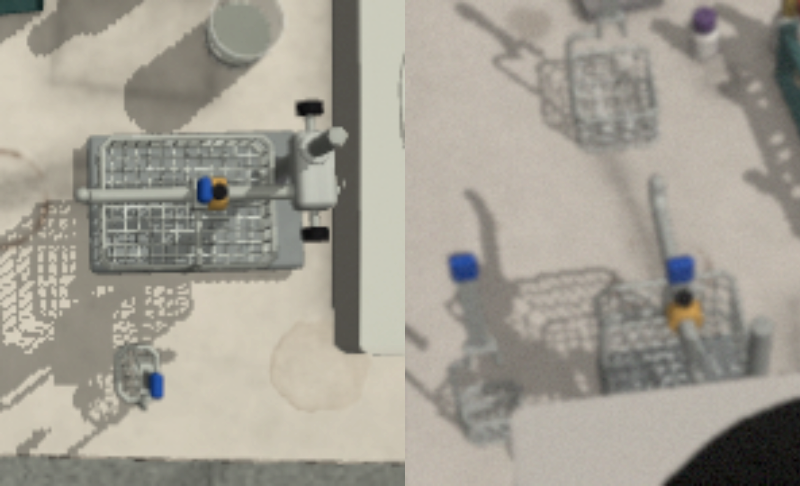

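The large basket hangs level, its tab right in front of the ring screw at crop (205,190). Medium is next.

Run:
```python
from h import *
T=snapshot("top");s=snapshot("side")
print("large tab",*tri(T,(405.8,270.1),s,(321.5,299.3)))
servo_line([.5653,.4387,.152],vel=.2)
move_gripper(.010,30); print("gap",get_finger_gap(),get_t())
zh=.1745+.042+.047
servo_line([.5653,.4387,zh],vel=.2)
servo_line([armx(.30),.30,zh],ori=Q(YS),vel=.25); f0=F(8); print(f0,get_t())
servo_line([armx(.1617),.1617,zh],vel=.15); print(F()-f0,get_t())
servo_line([armx(.1617),.1617,.2165+.012],vel=.1); print(F()-f0,get_t())
```

```text
large tab [0.5744 0.1468 0.2006] 0.0025551678504502225
gap 0.015645133941540684 30.975
[-0.0485  0.2236 -1.4426] 32.4583
[-0.3441  0.0625  0.4159] 33.575
[0.2446 0.1024 0.7386] 34.1167
```

Run:
```python
from h import *
p=np.array(get_tcp_pos()); p[2]=.2165+.003; servo_line(p.tolist(),vel=.05); f=F(8);print(f)
if abs(f[2]+1.44)<2 and abs(f[:2]).max()<2:
    touch(np.array([0,0,-.0007]),0,1.3,.006)
```

```text
[-0.1818  0.1951 -1.1929]
touch [-0.4, 0.0, 0.1, -0.5, 0.3, 2.8] tcp [0.5732 0.1619 0.2161] t 36.3
```

Run:
```python
from h import *
p=np.array(get_tcp_pos()); p[2]=.2164; p=p+U*.0015; servo_line(p.tolist(),vel=.03)
ok=touch(U*.0006,0,1.6,.010); print(ok,F(6))
```

```text
touch [1.2, 0.5, 0.9, 1.9] tcp [0.5734 0.158  0.2163] t 37.7667
True [ 0.0429  1.7217 -0.1175]
```

Run:
```python
from h import *
ok=touch(U*.0005,0,1.6,.004); print(ok,F(6))
```

```text
touch [0.6, 2.3] tcp [0.5734 0.1574 0.2163] t 38.4667
True [-0.3139  4.3837  0.2718]
```

Run:
```python
from h import *
p=np.array(get_tcp_pos())-U*.0002; servo_line(p.tolist(),vel=.02)
move_gripper(.05); sleep(.25); print(get_t(),F(6),get_grip_force())
servo_line([p[0],p[1],.30],vel=.2)
servo_line([.4541,.1739,.30],ori=Q(1.3),vel=.3)
T=snapshot("top");s=snapshot("side"); print(get_t())
for n,S in(("top",T),("side",s)): print(n,blobs(S["img"],(105,150,60),(125,255,255)))
a=cv2.resize(T["img"][200:380,330:480],None,fx=2.7,fy=2.7); b=cv2.resize(s["img"][200:380,220:370],None,fx=2.7,fy=2.7)
cv2.imwrite("pics/m2.png",cv2.convertScaleAbs(np.hstack([a,b])[:, :800],alpha=1.4))
```

```text
39.7917 [0.1272 0.0456 0.1269] 0.0
41.0583
top [([403.8, 268.9], [400, 264, 9, 11, 71]), ([103.7, 320.6], [95, 315, 18, 13, 77])]
side [([320.6, 281.8], [317, 279, 8, 8, 51]), ([241.5, 298.5], [238, 295, 8, 8, 58]), ([321.5, 299.5], [318, 296, 8, 8, 56])]
```

View pics/m2.png

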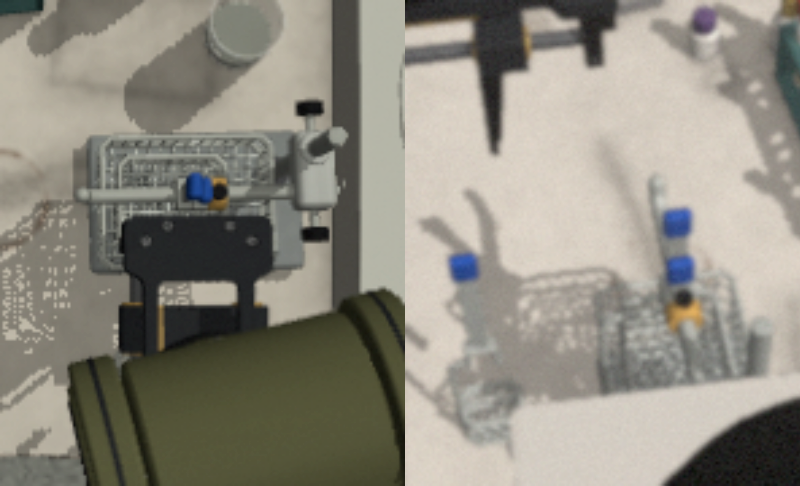

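Medium is nested: its tab sits directly in front of the large one in both views, and ring and boss look unmoved. Small is next, again over the free end.

Run:
```python
from h import *
servo_line([.4541,.1739,.173],vel=.2)
move_gripper(.010,30); print("gap",get_finger_gap(),get_t())
zh=.1745+.073+.040
servo_line([.4541,.1739,zh],vel=.2)
servo_line([.4541,.265,zh],ori=Q(YS),vel=.25)
servo_line([armx(.265),.265,zh],vel=.25); f0=F(8); print(f0,get_t())
servo_line([armx(.172),.172,zh],vel=.12); print(F()-f0,get_t())
servo_line([armx(.172),.172,.2475+.012],vel=.1); f=F(8)-f0; print(f,get_t())
if abs(f).max()<1.5:
    p=np.array(get_tcp_pos()); p[2]=.2475+.003; servo_line(p.tolist(),vel=.05); f=F(8)-f0;print(f)
    if abs(f).max()<1.5: touch(np.array([0,0,-.0007]),0,1.3,.006)
```

```text
gap 0.015556466801301998 42.4917
[-0.0305 -0.2694 -1.0289] 44.4083
[-0.1914  0.121   0.2301] 45.375
[0.1836 0.2105 0.1475] 45.875
[-0.0486  0.2162  0.352 ]
touch [0.1, 0.1, 0.1, -0.1, 0.9, 4.9] tcp [0.5729 0.1722 0.2474] t 48.0583
```

Run:
```python
from h import *
p=np.array(get_tcp_pos()); p[2]=.2479; servo_line(p.tolist(),vel=.02); print(F(6))
p=p+U*.0015; servo_line(p.tolist(),vel=.03)
ok=touch(U*.0006,0,2.0,.010); print(ok,F(6))
```

```text
[-0.2333  0.17    0.7031]
touch [-0.2, 0.0, 0.0, 0.2, -0.2, 0.1, 0.4, 1.4, 2.9] tcp [0.573  0.1655 0.2476] t 51.2417
True [-0.2849  2.6898  0.2155]
```

Run:
```python
from h import *
p=np.array(get_tcp_pos())
move_gripper(.05); sleep(.25); print(get_t(),F(6),get_grip_force())
servo_line([p[0],p[1],.36],vel=.2)
servo_line([.42,.25,.40],vel=.3)
T=snapshot("top");s=snapshot("side"); print(get_t())
for n,S in(("top",T),("side",s)): print(n,blobs(S["img"],(105,150,60),(125,255,255)))
b=blobs(s["img"],(105,150,60),(125,255,255))
for (c,_),z in zip(sorted([x for x in b],key=lambda x:x[0][1]),(.2615,.2305,.1995)): print(onz(s,*c,z))
a=cv2.resize(T["img"][210:310,340:460],None,fx=3.3,fy=3.3,interpolation=2); b=cv2.resize(s["img"][240:340,260:380],None,fx=3.3,fy=3.3,interpolation=2)
cv2.imwrite("pics/s2.png",cv2.convertScaleAbs(np.hstack([a,b]),alpha=1.4))
```

```text
52.3167 [-0.1218 -0.513   0.1915] 0.0
53.925
top [([401.7, 268.2], [396, 263, 13, 12, 107]), ([103.9, 320.5], [95, 314, 18, 13, 77])]
side [([319.1, 263.7], [316, 260, 8, 9, 56]), ([320.4, 281.9], [317, 278, 8, 9, 58]), ([321.3, 299.5], [318, 296, 8, 8, 59])]
[0.5721 0.1669 0.2615]
[0.5728 0.1572 0.2305]
[0.5729 0.1471 0.1995]
```

View pics/s2.png

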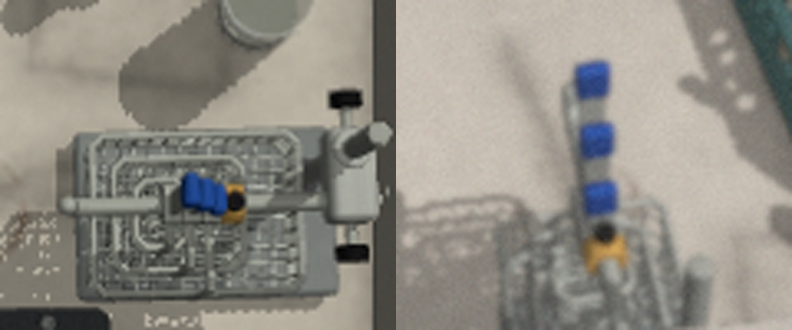

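The picture shows all three tabs in a row on the arm, level and nested. From the images, the tabs sit at y = .1669, .1572 and .1471, which is about 10 mm apart, so the hooks touch. Handing in.

```bash
python3 -c "
from bench import *
print(close_job(),get_t())"
```

```text
the job is handed in; nothing more can be done
the job is handed in; nothing more can be done
```

I hung the three baskets nested on the arm, large against the stop ring and the hooks touching (tabs about 10 mm apart in the last images), and handed the job in at about 54 s of robot time. Ring and boss head look unmoved in the pictures, and the beaker and amber bottle were not approached. No verdict came back, so I can't confirm a pass.

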